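# Hang the inspection mirror on the keyhole stud inside its cabinet

### The arm

A 7-joint arm with a two-finger parallel gripper is mounted at the origin on a cart in front of the work surface, level with it; the furniture and walls round the work are solid. World frame = base frame: x ahead of the robot, y to its left, z up, the work surface at z = 0. Lengths are in mm, angles in degrees, forces in N, time in s.
With the tool pointing down it reaches from about 425 to 875 mm from the base axis. Payload 4.7 kg.
Tool frame: the origin (TCP) lies between the finger pads, 19 mm behind the fingertips; this is the grasp point; z points along the fingers, y is the line along which they close (so a half turn about z gives the same grasp; the last joint's range is limited). The gripper opens to 85 mm and grips with 20 to 120 N. Pads are 22 mm wide; open, the fingers measure 114 mm over their backs; the gripper's body (76 mm by 85 mm) begins 54 mm behind the grasp point. The pads swing forward as they close: fully open they stand 13 mm farther back than shut.
Start: joints at [-70.353, 18.392, -4.016, 83.108, 1.295, 78.541, -3.26], TCP at [209.916, 615.19, 250.049] pointing down, gripper open.
Joint ranges: [-163.93, 163.93], [-17.29, 119.83], [-79.2, 71.16], [3.27, 140.29], [-89.18, 269.18], [5.43, 117.66], [-154.24, 154.24]. Speed limits (degrees/s): [147.25, 147.25, 180, 180, 180, 180, 180].

### API

Orientations are given as [roll, pitch, yaw] about the fixed x, y, z axes, in that order (R = Rz(yaw) Ry(pitch) Rx(roll)).
In Python, from station import arm gives the robot as it stands.
- The arm moves only by the tool arm_command, never from a script. Its argument "steps" is one flat list of numbers, 7 for each row, row after row: the shift along the tool's x, y, z in mm, then the turn, a rotation vector about the tool's x, y, z in rad, then the opening, from 0 (shut) to 1 (fully open). In form: [tx, ty, tz, wx, wy, wz, claw, tx, ty, tz, wx, wy, wz, claw, ...]. A call has 1 to 12 rows; each row shifts and turns the commanded pose from where the row before left it, along the tool's axes as they then stand; what a row does not reach is not made up. A row lasts 1/10 s, in which the tool goes at most 50 mm and 8.59 degrees, less where a joint would pass 70% of its speed; a pose out of reach is approached as far as the arm can. A call is refused whole if a number of a shift passes 50 or a number of a turn 0.15, either way. A call with a gripper value outside its range is refused whole. The fingers move at their own pace and stop on an object; the grip force is fixed at half the most. Time passes only in rows, so rows that do not move let the fingers close. It gives the time, the measured TCP pose, the force, the opening and the grip force at its end, in the units of the state.
- arm.get_state(): the state, without advancing time (a new reading comes with each control period).
- arm.snapshot(name): name is "side" or "top" or "wrist"; returns a dict with "color" (420x560x3 uint8, blue, green, red), "mtx" (3x3 intrinsics, pixels), "dist_coeffs" ([k1, k2, p1, p2, k3] as OpenCV has them; the pictures are not rectified), "xyz" and "rotation" of the camera in the world. Camera axes: x right, y down, z forward; pixel columns grow to the right and rows downward; lengths in mm; the calibration is good to about 2 mm. A picture is of the moment at which its call begins. There is no depth.
- arm.hand_in(): hands the job in; it is judged then, once.
The state is a dict: "time": time; "q": joint angles; "joint_vel": joint speeds; "tau": joint torques, N m; "position": TCP position; "tcp_rot": TCP orientation; "force": force on the tool from outside, world axes, zero at the start; "moment": the same for the moment, N m; "gripper_width": finger opening in mm; "finger_force": force on a finger pad.
Only numpy, scipy, OpenCV 4.12 (cv2) and the standard library are available. Lean on these libraries where they do the work, as an engineer would, in place of code of your own. Each camera call takes 0.05 s, during which the arm holds its last target. There are 200 camera calls.

### The job

Take the red-handled inspection mirror out of its wooden stand, reach its lower end down through the opening in the roof of the small blue cabinet, and hang it by its keyhole on the headed stud inside. The stud's height is not known exactly, so feel for it gently, and lower the mirror until the stud carries it before you let go. Do not touch the cabinet with the mirror or the arm, do not force the stud, and leave the other things on the bench alone.

Things in the scene. Friction and masses are not known exactly. Their poses are not given: they have to be found in the camera images.
- mirror: Inspection mirror, about 200 g (+-30 %), 172 mm high, upright in the stand. Origin: centre of its underside; x through its thickness, y across its width, z up. Mirror frame 6 (x) x 44 (y) mm, z 0 to 36; flat steel shank 4 x 30, z 36 to 127; red handle 14 x 22, z 125 to 172. May hang either way round. Bottom-heavy: hangs upright from the keyhole.
- mirror_grip (a point): On the mirror's handle, 152 mm above its origin: a good TCP point for a grip from above across the 14 mm (x) thickness, which also holds it upright against a push along x.
- mirror_hole (a point): Centre of the wide part of the keyhole, 60 mm above the mirror's origin; the wide part passes through the shank along x, is 18 mm wide and 18 mm high (z 51 to 69) with corners bevelled by 3.5 mm. From its top a slot 9 mm wide runs on upward to z 83.
- mirror_seat (a point): 80 mm above the mirror's origin, in the slot: the stud's axis lies here when the mirror hangs seated (slot end resting on the stud).
- stand: Fixed light wooden block 64 (x) x 84 (y) x 32 mm, origin under its centre, with a slot 8 (x) x 47 (y) mm, 24 mm deep, its floor at z 8 mm. The mirror stands in the slot with its x axis along the stand's x.
- cabinet: Fixed blue sheet-metal cabinet 140 (x) x 160 (y) x 135 mm high, origin under its centre, its window front faces its -x. Walls and roof 6 mm thick, inner floor at z 10 mm. The only way in is the yellow-edged opening in the roof: local x from -1 to +44 mm, y from -32 to +32 mm.
- cabinet_opening (a point): Centre of the roof opening, at the height of the roof's upper face (135 mm).
- hook_bracket: Dark steel bracket on the cabinet's back wall inside, turned as the cabinet. Origin on its front face, which looks to -x, at cabinet-local x +45, y 0, z 80 mm. A brass carriage on it (6 mm thick, 26 wide, 18 high), clamped by friction, carries the stud. Rules count carriage and stud as part of it.
- stud_middle (a point): Middle of the stud's possible heights, on the bracket's face, 30 mm above its origin. The real stud axis is up to 10 mm higher or lower: feel for it. It points level to -x at y 0: shank 6 mm diameter; head 13 mm diameter, 18 to 23 mm in front of the face. Sprung along x: yields 1.5 N/mm, up to 6 mm; rigid up and down. Shank plate belongs behind the head, about 12 mm in front of the face.
- offcut_c: Loose dark wooden strip 30 x 160 x 15 mm between stand and cabinet: leave alone. Origin under its centre.
- tape_measure_b: Loose yellow tape measure 42 x 78 x 70 mm at the right: leave alone. Origin under its centre.
- green_tape: Loose green roll of tape, 100 mm diameter, 20 mm high, at the front right: leave alone. Origin under its centre.
Things that resemble listed ones, but are neither listed nor needed, are in the scene too. Leave any yellow look-alike of the mirror alone.

How it is judged:
By the outcome, as a careful person would: the job done as asked, in the order asked, and still so for the second after the job is handed in, with the robot touching nothing.
It also fails if it takes over 72 s, if anything falls off the work surface, if the arm or the gripper's body presses on something with over 40 N, if the wrist force passes 120 N, or if a joint passes its speed limit or range.

## Working session

There is one attempt and no reset: what is moved stays moved. The work goes in short steps, Python scripts to look and compute and a tool call to move; the robot and the scene stay as the last step left them, time stands still between calls to the robot, and variables do not carry over. Pictures are saved under pics/ and viewed, at most 10 in all, crops included, and the job is handed in when it is done.

Besides the shell and the picture viewer there is one more tool, called after "Call:" by a JSON object that holds its "api" and its "payload". arm_command: Moves the arm, as the interface text tells. Its arguments: {"type":"object","properties":{"steps":{"type":"array","items":{"type":"number"}}},"required":["steps"]}

```bash
ls; mkdir -p pics
python3 - <<'E'
from station import arm
import cv2,pickle
d={}
for n in("side","top","wrist"):
    s=arm.snapshot(n);d[n]=s;cv2.imwrite(f"pics/{n}0.png",s["color"]);print(n,s["xyz"],s["mtx"],s["dist_coeffs"],s["rotation"])
pickle.dump(d,open("s0.pkl","wb"))
print(arm.get_state())
E
```

```text
pics
side [  370.13292764 -1145.88434884   573.44594332] [[428.89079227   0.         276.0696574 ]
 [  0.         428.89079227 211.29488664]
 [  0.           0.           1.        ]] [-0.09133404  0.          0.          0.          0.        ] [-114.34418434   -0.52698418   -6.27124296]
top [ 408.53340768 -100.60764172 1239.67665884] [[395.15027974   0.         273.01372031]
 [  0.         395.15027974 213.6015802 ]
 [  0.           0.           1.        ]] [-0.09584295  0.          0.          0.          0.        ] [-175.86350858   -1.49445606  -90.23903369]
wrist [136.91713475 639.68649174 373.54529092] [[307.90361549   0.         276.31001893]
 [  0.         307.90361549 210.12052464]
 [  0.           0.           1.        ]] [0.01472824 0.         0.         0.         0.        ] [1.62431151e+02 7.67419347e-02 7.11672883e+01]
{'time': 0.15, 'q': array([-70.35512846,  18.42831162,  -4.01707775,  83.15970759,
         1.29520234,  78.54273942,  -3.25896353]), 'joint_vel': array([ 0.0259839 , -0.08974553, -0.01118248, -0.23348773,  0.00350597,
        0.01294962,  0.05395955]), 'tau': array([-2.13979674e-04, -4.94091189e+01, -3.83014083e-01, -3.14689851e+01,
        1.29530413e-02,  8.10861209e-03, -1.62171780e-06]), 'position': array([209.77083285, 614.80177831, 249.17865709]), 'tcp_rot': array([-1.79914481e+02,  4.93864170e-03,  1.61167089e+02]), 'force': array([ 0.61687107, -0.15555645,  0.3095394 ]), 'moment': array([ 0.005561  ,  0.02111329, -0.05124583]), 'finger_force': 0.0, 'gripper_width': 85.25982362967484}
```

View pics/top0.png

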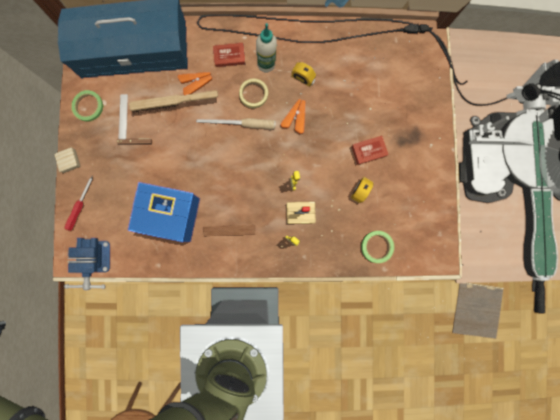

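View pics/side0.png

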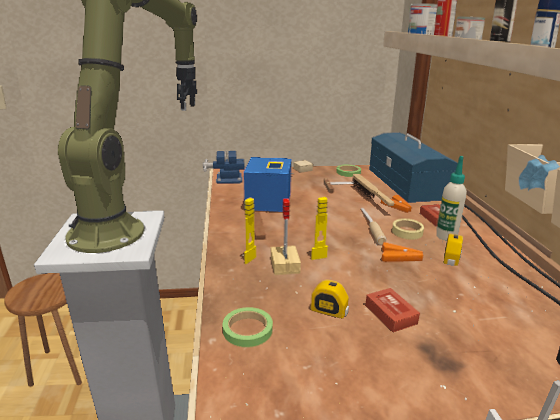

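```bash
cat > h.py <<'E'
import numpy as np,cv2
from scipy.spatial.transform import Rotation as R
def rot(s):
    r=np.array(s["rotation"]);return R.from_euler("xyz",r,degrees=True).as_matrix()
def ray(s,p):
    u=cv2.undistortPoints(np.array(p,float).reshape(-1,1,2),s["mtx"],s["dist_coeffs"])[:,0]
    return np.c_[u,np.ones(len(u))]@rot(s).T
def plane(s,p,z):
    d=ray(s,p);c=np.array(s["xyz"]);return c+d*((z-c[2])/d[:,2])[:,None]
def tri(views):  # [(snap,pixel)] least-squares point and ray misses
    A=np.zeros((3,3));b=np.zeros(3);L=[]
    for s,p in views:
        d=ray(s,p)[0];d/=np.linalg.norm(d);P=np.eye(3)-np.outer(d,d);c=np.array(s["xyz"]);A+=P;b+=P@c;L.append((P,c))
    x=np.linalg.solve(A,b);return x,[np.linalg.norm(P@(x-c)) for P,c in L]
def proj(s,X):
    Rm=rot(s);return cv2.projectPoints(np.array(X,float).reshape(-1,1,3),Rm.T,-Rm.T@np.array(s["xyz"]),s["mtx"],np.array(s["dist_coeffs"]))[0][:,0]
def blobs(img,lo,hi,amin=15):
    m=cv2.inRange(cv2.cvtColor(img,cv2.COLOR_BGR2HSV),np.array(lo),np.array(hi))
    n,l,st,c=cv2.connectedComponentsWithStats(m)
    return [(st[i],c[i],(l==i).astype(np.uint8)) for i in range(1,n) if st[i][4]>=amin]
def rect(m):
    c=max(cv2.findContours(m,0,cv2.CHAIN_APPROX_NONE)[0],key=cv2.contourArea);return cv2.minAreaRect(c)
E
python3 - <<'E'
import pickle;from h import *
np.set_printoptions(precision=1,suppress=True)
d=pickle.load(open("s0.pkl","rb"));t,s=d["top"],d["side"]
print(proj(t,[[0,0,0],[209.9,615,250]]))
for nm,lo,hi in(("blue",(105,150,90),(125,255,255)),("red",(0,190,90),(6,255,255)),("red2",(174,190,90),(180,255,255)),("yel",(22,150,120),(34,255,255)),("wood",(14,40,170),(26,140,255))):
  for k in("top","side"):
    for st,c,m in blobs(d[k]["color"],lo,hi):
        print(nm,k,st,c, plane(d[k],c,{"blue":135,"wood":32}.get(nm,150))[0])
c=np.hstack([cv2.resize(t["color"][165:265,120:220],None,fx=4,fy=4,interpolation=2),cv2.resize(t["color"][165:265,255:355],None,fx=4,fy=4,interpolation=2)])
cv2.imwrite("pics/c1.png",c)
E
```

```text
[[230.7 373.9]
 [-13.7 318.6]]
blue top [ 130  184   68   57 2295] [164.1 214.7] [485.8 175.7 135. ]
blue top [153 198  18  13 123] [160.4 204.8] [513.9 186.7 135. ]
blue side [411  28  13   6  45] [417.2  30.1] [15380.1 33343.1   135. ]
blue side [ 244  157   47   54 1988] [267. 183.] [475.5  17.3 135. ]
blue side [269 164  12   3  32] [274.5 165. ] [514.9 181.5 135. ]
red side [436   0  12  35 155] [442.4  17.5] [-11869.4 -25955.8    150. ]
red side [445   0   6  36  62] [447.7  17. ] [-11106.5 -23811.7    150. ]
red side [284 199   5   7  30] [286.  202.1] [ 507.2 -162.2  150. ]
red side [283 207   6   8  37] [285.9 210.5] [ 500.3 -213.2  150. ]
yel top [294  63  21  21 205] [304.8  71. ] [ 899.6 -222.9  150. ]
yel top [291 171   9  19  92] [294.9 178.5] [ 585.3 -190.9  150. ]
yel top [354 178  19  23 235] [363.  189.7] [ 554.  -382.7  150. ]
yel top [286 236  14  10  66] [293.2 239.7] [ 414.9 -184.8  150. ]
yel side [267 162  16   6  30] [274.9 163.3] [513.2 153.5 150. ]
yel side [311 197  17  63 643] [320.3 231.1] [ 560.9 -328.7  150. ]
yel side [244 198  12  66 525] [249.4 231.
[... 5213 characters left out ...]
32. ]
wood side [270 245  31  28 527] [286.  258.6] [ 499.2 -240.3   32. ]
wood side [  0 299   4   8  20] [  1.3 302.1] [-129.1 -371.5   32. ]
wood side [ 58 304  12  18 122] [ 63.4 311.6] [  18.6 -412.5   32. ]
wood side [  0 310   9   3  21] [  3.8 310.9] [-109.5 -403.2   32. ]
wood side [ 42 312  10   4  27] [ 47.3 314. ] [ -12.4 -418.5   32. ]
wood side [228 313  27  23  49] [237.3 327.9] [ 372.4 -490.1   32. ]
wood side [   0  316   76  104 5075] [ 32.  374.6] [  20.3 -587.3   32. ]
wood side [ 64 317  32 103 927] [ 79.8 376. ] [ 104.2 -594.4   32. ]
wood side [548 413  12   7  52] [553.8 415.9] [ 851.4 -761.5   32. ]
wood side [523 417  15   3  31] [531.4 418.3] [ 812.5 -758.9   32. ]
```

View pics/c1.png

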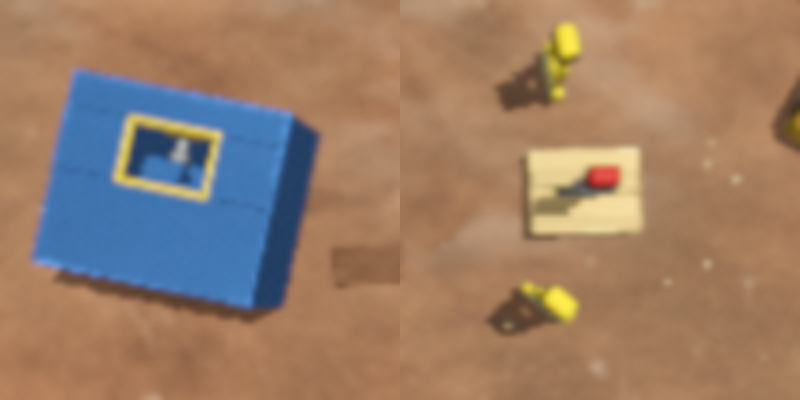

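Crop: mirror candidates are the red handle at top (305,210) / side (286,206), standing in the wood block. The yellow look-alikes are at top (295,180) and (292,240), and a red screwdriver lies at (75,215). I choose the red handle in the block. The cabinet opening is at top (162,204), with the stud faintly visible inside at (165,202).

Run:
```python
import pickle;from h import *
np.set_printoptions(precision=1,suppress=True)
d=pickle.load(open("s0.pkl","rb"));t,s=d["top"],d["side"]
L=lambda p:np.c_[np.array(p)[:,0]/4+120-.4,np.array(p)[:,1]/4+165-.4]
Rr=lambda p:np.c_[(np.array(p)[:,0]-400)/4+255-.4,np.array(p)[:,1]/4+165-.4]
print("roof",plane(t,L([(75,70),(293,112),(250,305),(33,262)]),135))
o=plane(t,L([(127,114),(223,130),(210,200),(114,184)]),135);print("open",o,o.mean(0))
print("stand",plane(t,Rr([(527,148),(640,147),(643,234),(527,236)]),32))
print("handle top",plane(t,Rr([(588,170),(619,167),(617,187),(588,188)]),172).mean(0))
print("tri handle top",tri([(t,Rr([(604,177)])[0]),(s,(286,198.5))]))
print("tri opening",tri([(t,L([(168.5,157)])[0]),(s,(275,165))]))
st=arm=None
w=d["wrist"];from scipy.spatial.transform import Rotation as R
T=R.from_euler("xyz",[-179.914,0,161.167],degrees=True).as_matrix()
print("cam in tool",T.T@(w["xyz"]-np.array([209.77,614.8,249.18])), T.T@rot(w))
```

```text
roof [[578.6 251.  135. ]
 [548.   95.5 135. ]
 [412.7 124.2 135. ]
 [442.8 277.9 135. ]]
open [[547.1 213.  135. ]
 [535.5 144.7 135. ]
 [486.2 153.1 135. ]
 [497.6 221.3 135. ]] [516.6 183.  135. ]
stand [[ 532.7 -173.7   32. ]
 [ 533.4 -260.9   32. ]
 [ 466.2 -262.5   32. ]
 [ 465.  -173.2   32. ]]
handle top [ 497.7 -216.8  172. ]
tri handle top (array([ 498.5, -216.5,  182.5]), [np.float64(1.0099295042045302), np.float64(1.009929504204332)])
tri opening (array([516.7, 183.1, 134.4]), [np.float64(0.07540336605503248), np.float64(0.075403366055064)])
cam in tool [  77.    -0.2 -124.4] [[ 0.  -1.  -0.3]
 [ 1.  -0.   0. ]
 [-0.  -0.3  1. ]]
```

Call:
{"api": "arm_command", "payload": {"steps": [-39,-28,0,0,0,0,1,-39,-28,0,0,0,0,1,-39,-28,0,0,0,0,1,-39,-28,0,0,0,0,1,-39,-28,0,0,0,0,1,-39,-28,0,0,0,0,1,-39,-28,0,0,0,0,1,-39,-28,0,0,0,0,1,-39,-28,0,0,0,0,1,-39,-28,0,0,0,0,1,-39,-28,0,0,0,0,1,0,0,0,0,0,0,1]}}

```text
time: 1.35
position: [520.2, 176.8, 250.1]
tcp_rot: [-179.8, 0.2, 160.5]
force: [-0.7, 0.0, 0.6]
gripper_width: 85.5
finger_force: 0.0
```

Call:
{"api": "arm_command", "payload": {"steps": [0,0,0,0,0,0,1,0,0,0,0,0,0,1]}}

```text
time: 1.55
position: [515.6, 186.6, 249.7]
tcp_rot: [180.0, -0.1, 161.3]
force: [-0.7, 1.2, 0.1]
gripper_width: 85.4
finger_force: 0.0
```

```bash
cat >> h.py <<'E'
def snap(n,tag):
    from station import arm;import pickle
    s=arm.snapshot(n);st=arm.get_state();s["st"]=st;pickle.dump(s,open(tag+".pkl","wb"))
    print(round(st["time"],2),st["position"],st["tcp_rot"],st["force"],st["gripper_width"],st["finger_force"]);return s
def crop(s,x,y,w,h,f,name):
    cv2.imwrite("pics/"+name+".png",cv2.resize(s["color"][y:y+h,x:x+w],None,fx=f,fy=f,interpolation=cv2.INTER_CUBIC))
np.set_printoptions(precision=2,suppress=True)
E
python3 - <<'E'
from h import *
s=snap("wrist","w1");crop(s,0,0,560,420,1.4,"w1")
E
```

```text
1.6 [515.53 186.97 249.8 ] [179.98  -0.05 161.33] [ 0.86 -0.61 -0.15] 85.55113719534894 0.0
```

View pics/w1.png

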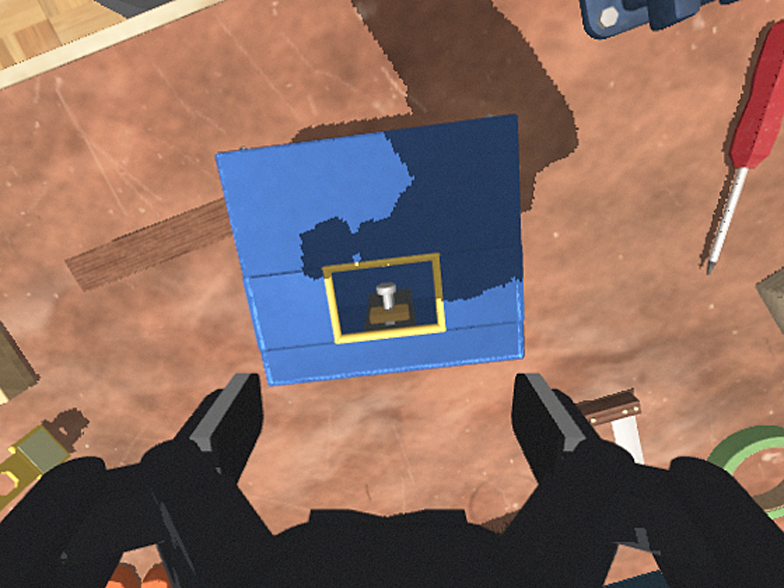

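Call:
{"api": "arm_command", "payload": {"steps": [0,0,0,0,0,0.14,1,0,0,0,0,0,0.14,1,0,0,0,0,0,0.14,1,0,0,0,0,0,0.14,1,0,0,0,0,0,0.14,1,0,0,0,0,0,0.14,1,0,0,0,0,0,0.14,1,0,0,0,0,0,0.14,1,0,0,0,0,0,0.14,1,0,0,0,0,0,0.14,1,0,0,0,0,0,0,1,0,0,0,0,0,0,1]}}

```text
time: 2.8
position: [515.9, 186.4, 250.0]
tcp_rot: [-180.0, -0.0, 81.3]
force: [-0.3, 0.2, 0.4]
gripper_width: 85.5
finger_force: 0.0
```

Run:
```python
from h import *
import pickle
a=pickle.load(open("w1.pkl","rb"));b=snap("wrist","w2")
for s,z in((a,135),(b,135)):
    bl=[x for x in blobs(s["color"],(22,120,120),(34,255,255),60)]
    for st,c,m in bl: print(st,c)
    p=proj(s,[[528,181,112]])[0];print("stud approx px",p)
p=proj(b,[[525,181,112]])[0].astype(int)
i=[cv2.resize(s["color"][y:y+70,x:x+100],None,fx=4,fy=4,interpolation=cv2.INTER_CUBIC) for s,x,y in((a,226,175),(b,p[0]-50,p[1]-35))]
print(p);cv2.imwrite("pics/c2.png",np.hstack(i))
```

```text
2.85 [516.02 186.1  249.99] [-179.99   -0.01   81.21] [0.03 0.83 0.16] 85.25177331122806 0.0
[230 181  86  64 821] [276.09 207.22]
[  0 304  50  60 663] [ 15.32 333.89]
stud approx px [274.81 218.21]
[248 171  63  79 776] [274.63 205.47]
stud approx px [290.45 207.53]
[287 208]
```

View pics/c2.png

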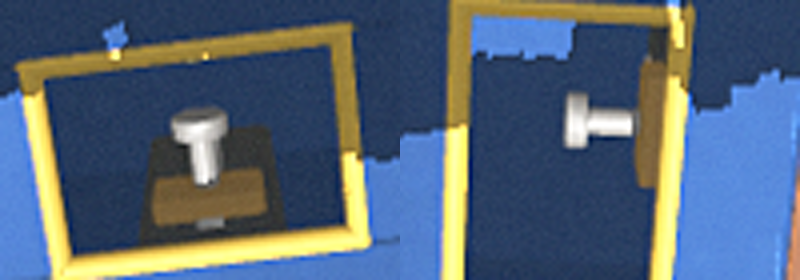

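Crop: in w1 the stud head is centred at px (275.6,205.9), and in w2 at (280.9,202.7). The brass carriage and the shank run toward the back wall.

Run:
```python
from h import *
import pickle
a=pickle.load(open("w1.pkl","rb"));b=pickle.load(open("w2.pkl","rb"));t=pickle.load(open("s0.pkl","rb"))["top"]
pa,pb=(275.6,205.85),(280.85,202.7)
print("head",tri([(a,pa),(b,pb)]), tri([(a,pa),(b,pb),(t,(164.8,201.0))]))
# shank visible ends in b: (588..632,122)
for x in(588,632): print(plane(b,[(237+(x-400)/4-.4,173+122/4-.4)],110))
def A(x,y):return (226+x/4-.4,175+y/4-.4)
def B(x,y):return (237+(x-400)/4-.4,173+y/4-.4)
# opening outer corners in a (roof plane)
print("open a",plane(a,[A(18,66),A(350,24),A(370,246),A(60,278)],135))
# roof outline corners in both wrist views
for s in(a,b):
    m=cv2.inRange(cv2.cvtColor(s["color"],cv2.COLOR_BGR2HSV),np.array((105,120,50)),np.array((125,255,255)))
    y=cv2.inRange(cv2.cvtColor(s["color"],cv2.COLOR_BGR2HSV),np.array((22,120,50)),np.array((34,255,255)))
    n,l,st,c=cv2.connectedComponentsWithStats(cv2.morphologyEx(m|y,cv2.MORPH_CLOSE,np.ones((5,5))))
    k=l[int(215),190] if s is a else l[205,240]
    cn=max(cv2.findContours((l==k).astype(np.uint8),0,1)[0],key=cv2.contourArea)
    q=cv2.approxPolyDP(cv2.convexHull(cn),6,True)[:,0];print(q.tolist());print(plane(s,q,135))
    n,l,st,c=cv2.connectedComponentsWithStats(y);k=np.argmax([st[i][4] if 200<c[i][0]<350 and 180<c[i][1]<230 else 0 for i in range(1,n)])+1
    hull=cv2.convexHull(max(cv2.findContours((l==k).astype(np.uint8),0,1)[0],key=cv2.contourArea));q=cv2.approxPolyDP(hull,5,True)[:,0]
    P=plane(s,q,135);print("opening",q.tolist(),P,P.mean(0))
```

```text
head (array([519.83, 184.37, 103.21]), [np.float64(0.2048570735336962), np.float64(0.2048570735337429)]) (array([523.  , 183.46,  99.47]), [np.float64(2.2420423266660907), np.float64(3.198648008482153), np.float64(5.255873102489079)])
[[522.51 185.41 110.  ]]
[[532.24 183.92 110.  ]]
open a [[487.37 157.19 135.  ]
 [500.48 222.46 135.  ]
 [547.15 212.85 135.  ]
 [533.12 148.85 135.  ]]
[[368, 82], [373, 255], [192, 275], [154, 111]]
[[444.09 280.37 135.  ]
 [578.82 252.26 135.  ]
 [546.86  98.46 135.  ]
 [412.8  126.25 135.  ]]
opening [[313, 181], [315, 233], [240, 244], [230, 191]] [[500.76 222.29 135.  ]
 [543.64 211.19 135.  ]
 [532.87 148.4  135.  ]
 [487.26 157.15 135.  ]] [516.13 184.76 135.  ]
[[161, 105], [347, 116], [325, 299], [187, 292], [169, 261]]
[[444.89 280.56 135.  ]
 [579.29 252.22 135.  ]
 [546.76  98.49 135.  ]
 [426.19 124.23 135.  ]
 [418.15 156.32 135.  ]]
opening [[309, 174], [301, 248], [248, 249], [250, 172]] [[546.23 213.27 135.  ]
 [531.89 151.2  135.  ]
 [487.25 157.09 135.  ]
 [500.64 221.87 135.  ]] [516.5  185.86 135.  ]
```

Call:
{"api": "arm_command", "payload": {"steps": [40,0,0,0,0,0,1,40,0,0,0,0,0,1,40,0,0,0,0,0,1,0,0,0,0,0,0,1,0,0,0,0,0,0,1,0,0,0,0,0,0,1]}}

```text
time: 3.45
position: [535.6, 302.5, 250.0]
tcp_rot: [180.0, 0.0, 80.9]
force: [0.1, -0.6, -0.5]
gripper_width: 85.7
finger_force: 0.0
```

Run:
```python
from h import *
b=snap("wrist","w3")
p=proj(b,[[519.7,184.4,103]])[0];print(p)
x,y=(p-[35,35]).astype(int);print(x,y)
crop(b,x,y,70,70,8,"c3")
```

```text
3.5 [535.69 302.16 250.15] [179.98   0.03  80.88] [-0.6  -0.65 -0.53] 85.29646350589528 0.0
[278.93 311.88]
243 276
```

View pics/c3.png

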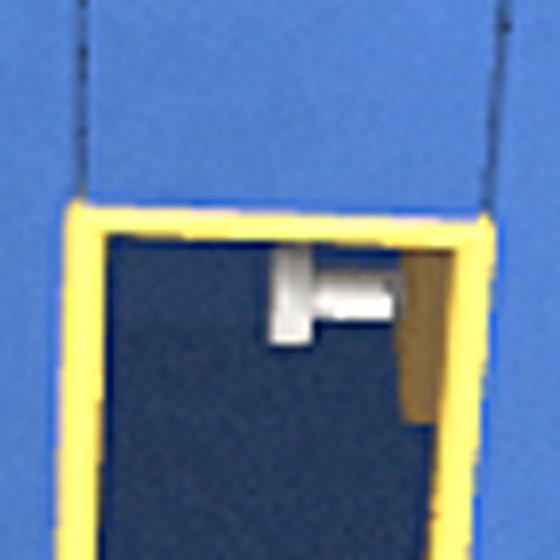

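Run:
```python
from h import *
import pickle
a,b,c=[pickle.load(open(f"w{i}.pkl","rb")) for i in(1,2,3)]
print(tri([(a,(275.6,205.85)),(b,(280.85,202.7)),(c,(278.95,312.4))]))
for z in(100,103,106):print(z,proj(a,[[519.7,184.4,z]]),proj(b,[[519.7,184.4,z]]),proj(c,[[519.7,184.4,z]]))
# tool-axis move to above the stand, psi 90
P=c["st"]["position"];T=R.from_euler("xyz",c["st"]["tcp_rot"],degrees=True).as_matrix()
print(T.T@(np.array([498.5,-217,300])-P),T.T@(np.array([498.5,-120,300])-P))
```

```text
(array([519.74, 184.45, 103.81]), [np.float64(0.24232847807139177), np.float64(0.22480219106670563), np.float64(0.08194961237840066)])
100 [[275.45 204.9 ]] [[280.53 201.55]] [[278.91 310.1 ]]
103 [[275.44 205.82]] [[280.57 202.45]] [[278.93 311.88]]
106 [[275.44 206.77]] [[280.61 203.37]] [[278.95 313.7 ]]
[-518.51   45.56  -49.61] [-422.74   30.18  -49.66]
```

Call:
{"api": "arm_command", "payload": {"steps": [-47,4,-4.5,0,0,0,1,-47,4,-4.5,0,0,0,1,-47,4,-4.5,0,0,0,1,-47,4,-4.5,0,0,0,1,-47,4,-4.5,0,0,0,1,-47,4,-4.5,0,0,0,1,-47,4,-4.5,0,0,0,1,-47,4,-4.5,0,0,0,1,-47,4,-4.5,0,0,0,1,-47,4,-4.5,0,0,0,1,-47,4,-4.5,0,0,0,1,0,0,0,0,0,-0.08,1]}}

```text
time: 4.7
position: [494.1, -223.5, 301.0]
tcp_rot: [179.9, 0.2, 84.8]
force: [0.3, -0.3, -0.2]
gripper_width: 85.7
finger_force: 0.0
```

Call:
{"api": "arm_command", "payload": {"steps": [0,0,0,0,0,-0.08,1,0,0,0,0,0,0,1,0,0,0,0,0,0,1,0,0,0,0,0,0,1]}}

```text
time: 5.1
position: [497.2, -213.8, 299.6]
tcp_rot: [180.0, -0.0, 90.0]
force: [0.0, -0.2, -0.6]
gripper_width: 85.6
finger_force: 0.0
```

Run:
```python
from h import *
s=snap("wrist","w4")
p=proj(s,[[498.5,-217,180],[498.5,-217,32]]);print(p)
x,y=(p.mean(0)-[100,75]).astype(int);print(x,y);crop(s,x,y,200,150,4,"c4")
```

```text
5.15 [ 497.34 -213.67  299.56] [179.98  -0.02  90.08] [0.17 0.53 0.81] 85.1172858474811 0.0
[[277.54 213.64]
 [277.17 177.85]]
177 120
```

View pics/c4.png

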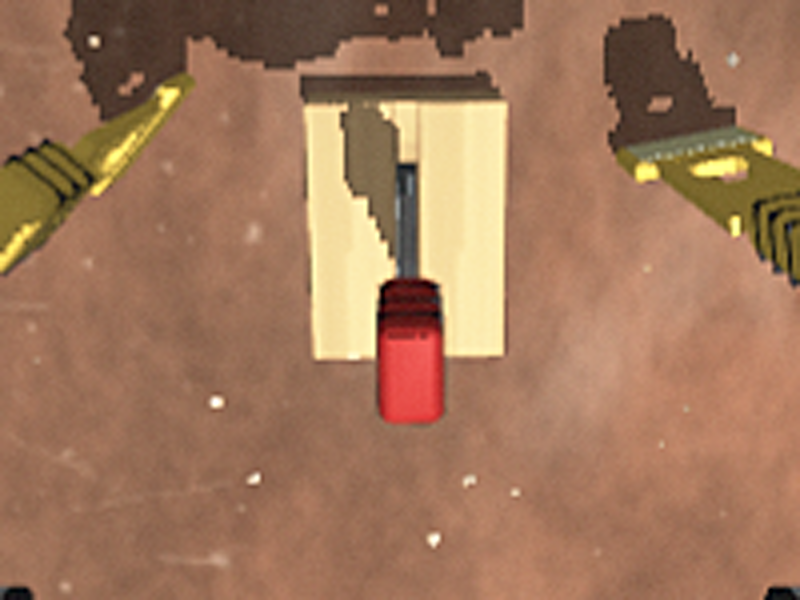

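Run:
```python
from h import *
import pickle
s=pickle.load(open("w4.pkl","rb"));t=pickle.load(open("s0.pkl","rb"))
C=lambda *p:np.array([(177+x/4-.4,120+y/4-.4) for x,y in p])
h=C((379,338),(443,338),(443,423),(379,423));print("handle top",plane(s,h,180),plane(s,h,180).mean(0))
q=plane(s,C((305,102),(507,102),(504,355),(313,358)),32);print("stand",q,q.mean(0))
print(tri([(s,C((411,380))[0]),(t["side"],(286,198.5)),(t["top"],(305.5,209.0))]))
print("slot end",plane(s,C((407,165)),32))
```

```text
handle top [[ 493.36 -208.7   180.  ]
 [ 506.59 -208.69  180.  ]
 [ 506.81 -227.4   180.  ]
 [ 493.29 -227.42  180.  ]] [ 500.01 -218.05  180.  ]
stand [[ 467.99 -175.45   32.  ]
 [ 531.18 -175.39   32.  ]
 [ 532.47 -258.24   32.  ]
 [ 468.78 -259.36   32.  ]] [ 500.1  -217.11   32.  ]
(array([ 498.88, -216.55,  182.56]), [np.float64(1.1757032521086512), np.float64(0.6532895008569474), np.float64(1.8170002799005254)])
slot end [[ 499.95 -195.07   32.  ]]
```

Call:
{"api": "arm_command", "payload": {"steps": [0,0,30,0,0,0,1,0,0,30,0,0,0,1,0,0,0,0,0,0,1,0,0,0,0,0,0,1]}}

```text
time: 5.55
position: [497.5, -213.7, 239.9]
tcp_rot: [-180.0, 0.0, 90.1]
force: [0.3, 0.3, 1.3]
gripper_width: 85.8
finger_force: 0.0
```

Run:
```python
from h import *
import pickle
a=pickle.load(open("w4.pkl","rb"));s=snap("wrist","w5")
def box(s,p):
    m=cv2.inRange(cv2.cvtColor(s["color"],cv2.COLOR_BGR2HSV),np.array((0,170,150)),np.array((9,255,255)))|cv2.inRange(cv2.cvtColor(s["color"],cv2.COLOR_BGR2HSV),np.array((172,170,150)),np.array((180,255,255)))
    n,l,st,c=cv2.connectedComponentsWithStats(m);k=l[int(p[1]),int(p[0])];return st[k],c[k],(l==k)
pa,pb=[proj(q,[[498.5,-217,180]])[0] for q in(a,s)]
A,B=box(a,pa),box(s,pb);print(A[:2],B[:2],pa,pb)
# near edge (bottom of blob) and sides of the top face
ea=(A[0][0]+A[0][2]/2-.5,A[0][1]+A[0][3]-.5);eb=(B[0][0]+B[0][2]/2-.5,B[0][1]+B[0][3]-.5)
print("far edge",tri([(a,ea),(s,eb)]))
```

```text
5.6 [ 498.08 -213.99  240.81] [179.92   0.03  90.11] [-0.25  0.12 -0.5 ] 85.63841454551014 0.0
(array([     0,      0,    560,    420, 233421], dtype=int32), array([278.01, 209.78])) (array([270, 229,  20,  28, 369], dtype=int32), array([279.98, 245.94])) [277.54 213.64] [277.52 242.55]
far edge (array([496.86, -88.28, 462.48]), [np.float64(0.13039272294772974), np.float64(0.13039272294782683)])
```

Call:
{"api": "arm_command", "payload": {"steps": [-3,2,0,0,0,0,0.5,0,0,0,0,0,0,0.5,0,0,0,0,0,0,0.5,0,0,0,0,0,0,0.5,0,0,15,0,0,0,0.5]}}

```text
time: 6.1
position: [500.8, -217.3, 225.9]
tcp_rot: [179.8, 0.0, 90.1]
force: [0.4, 1.1, -0.3]
gripper_width: 42.4
finger_force: 0.0
```

Run:
```python
from h import *
import pickle
a=pickle.load(open("w4.pkl","rb"));b=pickle.load(open("w5.pkl","rb"))
print("edge",tri([(a,(279.6,225.35)),(b,(279.5,256.5))]),"expect z180, y-11")
s=snap("wrist","w6");crop(s,80,100,400,300,2,"c6")
```

```text
edge (array([ 500.09, -228.75,  176.39]), [np.float64(0.21144086420276959), np.float64(0.21144086420275685)]) expect z180, y-11
6.15 [ 498.74 -216.37  221.98] [-179.89   -0.03   90.13] [-2.03  0.11 -1.97] 42.76005381067799 0.0
```

View pics/c6.png

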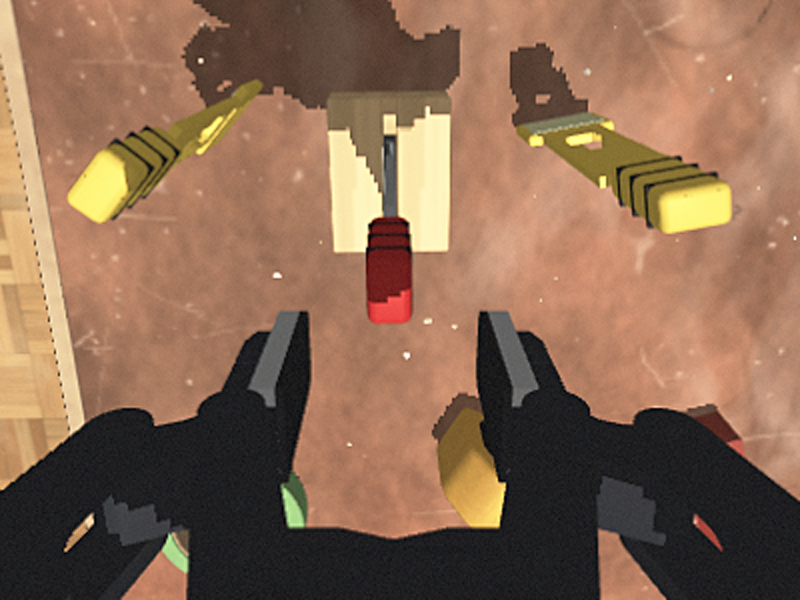

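The view shows the red handle centred between the pads at crop (390,320), with both look-alikes well clear. Handle top measures z≈176–182, which fits 180.

Call:
{"api": "arm_command", "payload": {"steps": [0,0,20,0,0,0,0.5,0,0,20,0,0,0,0.5,0,0,14,0,0,0,0.5,0,0,10,0,0,0,0.5,0,0,0,0,0,0,0.5,0,0,0,0,0,0,0.5]}}

```text
time: 6.75
position: [499.7, -217.0, 160.7]
tcp_rot: [180.0, 0.0, 90.1]
force: [0.5, -0.4, -0.4]
gripper_width: 42.6
finger_force: 0.0
```

Call:
{"api": "arm_command", "payload": {"steps": [0,0,0,0,0,0,0,0,0,0,0,0,0,0,0,0,0,0,0,0,0,0,0,0,0,0,0,0,0,0,0,0,0,0,0,0,0,0,0,0,0,0]}}

```text
time: 7.35
position: [500.1, -217.0, 161.4]
tcp_rot: [179.9, 0.0, 90.1]
force: [-0.3, 0.2, 5.7]
gripper_width: 13.2
finger_force: 59.4
```

Call:
{"api": "arm_command", "payload": {"steps": [0,0,-6,0,0,0,0,0,0,-8,0,0,0,0,0,0,-10,0,0,0,0,0,0,-16,0,0,0,0,0,0,-24,0,0,0,0,0,0,-30,0,0,0,0,0,0,-30,0,0,0,0,0,0,-26,0,0,0,0,0,0,-10,0,0,0,0,0,0,0,0,0,0,0,0,0,0,0,0,0,0]}}

```text
time: 8.45
position: [498.9, -216.6, 319.4]
tcp_rot: [-179.9, -0.0, 90.1]
force: [-0.2, 0.3, -2.3]
gripper_width: 13.1
finger_force: 58.6
```

Run:
```python
from h import *
s=snap("wrist","w7");crop(s,160,80,240,320,1.8,"c7")
t=snap("side","d7")
c=np.array([495.64,189.3]);y=np.deg2rad(-11.65);x=np.array([np.cos(y),np.sin(y)])
P=s["st"]["position"]
for z in(180,):print(proj(s,np.r_[P[:2],P[2]-153]),proj(s,np.r_[P[:2],P[2]-100]))
goal=np.r_[c+10.5*x,P[2]];T=R.from_euler("xyz",s["st"]["tcp_rot"],degrees=True).as_matrix()
print(goal,T.T@(goal-P))
```

```text
8.5 [ 498.72 -216.45  318.93] [-179.85   -0.04   90.11] [ 0.35  1.11 -2.48] 12.810580492368384 58.58261525630951
8.55 [ 498.69 -216.45  318.81] [-179.83   -0.04   90.11] [-0.04  0.39 -2.23] 13.75329786796497 58.5823255777359
[[276.26 199.02]] [[276.06 217.37]]
[505.92 187.18 318.93] [403.61   8.02   0.26]
```

View pics/c7.png

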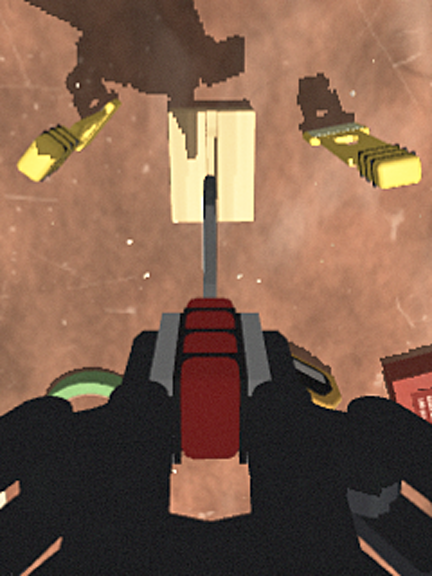

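Run:
```python
from h import *
import pickle
s=pickle.load(open("w7.pkl","rb"));P=s["st"]["position"]
T=R.from_euler("xyz",s["st"]["tcp_rot"],degrees=True).as_matrix()
for nm,y,z in(("frame bot",22,0),("frame top",22,36),("shank top",15,125),("handle bot",11,125),("handle top",11,172)):
    print(nm,proj(s,P+T@np.array([y,0,153-z])))
c=s["color"]
for r in range(172,252,1):print(r,c[r,273:280].mean(0).astype(int).tolist(),end=" ")
```

```text
frame bot [[275.81 175.71]]
frame top [[275.74 184.49]]
shank top [[275.43 234.43]]
handle bot [[275.44 241.34]]
handle top [[275.11 289.13]]
172 [153, 207, 227] 173 [152, 208, 227] 174 [155, 209, 228] 175 [157, 212, 229] 176 [150, 205, 229] 177 [106, 143, 165] 178 [57, 63, 61] 179 [54, 58, 61] 180 [49, 49, 49] 181 [47, 48, 48] 182 [47, 48, 46] 183 [47, 47, 45] 184 [49, 48, 47] 185 [48, 47, 46] 186 [48, 46, 44] 187 [50, 48, 46] 188 [49, 47, 44] 189 [46, 45, 43] 190 [47, 47, 46] 191 [49, 50, 49] 192 [49, 49, 47] 193 [52, 53, 51] 194 [67, 68, 69] 195 [74, 76, 76] 196 [72, 73, 74] 197 [73, 74, 75] 198 [74, 75, 75] 199 [76, 77, 77] 200 [80, 80, 81] 201 [83, 84, 85] 202 [89, 91, 92] 203 [87, 89, 89] 204 [88, 89, 88] 205 [89, 89, 88] 206 [88, 89, 89] 207 [89, 90, 90] 208 [88, 89, 89] 209 [90, 92, 91] 210 [88, 90, 89] 211 [90, 91, 91] 212 [89, 90, 89] 213 [89, 91, 89] 214 [90, 89, 89] 215 [88, 88, 88] 216 [86, 89, 88] 217 [88, 90, 90] 218 [88, 90, 90] 219 [88, 89, 89] 220 [86, 88, 87] 221 [89, 91, 91] 222 [89, 89, 90] 223 [88, 90, 90] 224 [88, 90, 91] 225 [90, 91, 91] 226 [90, 91, 91] 227 [89, 90, 91] 228 [90, 92, 92] 229 [89, 91, 91] 230 [91, 93, 93] 231 [88, 90, 91] 232 [86, 88, 89] 233 [85, 87, 87] 234 [85, 86, 86] 235 [84, 85, 85] 236 [85, 87, 86] 237 [88, 89, 89] 238 [97, 98, 97] 239 [93, 95, 96] 240 [96, 97, 97] 241 [95, 98, 98] 242 [97, 98, 98] 243 [99, 101, 99] 244 [93, 96, 97] 245 [65, 67, 98] 246 [16, 17, 99] 247 [24, 27, 100] 248 [25, 27, 101] 249 [24, 27, 104] 250 [24, 25, 89] 251 [23, 22, 21]
```

Call:
{"api": "arm_command", "payload": {"steps": [30,0.8,0,0,0,0,0,45,0.8,0,0,0,0,0,45,0.8,0,0,0,0,0,45,0.8,0,0,0,0,0,45,0.8,0,0,0,0,0,45,0.8,0,0,0,0,0,45,0.8,0,0,0,0,0,45,0.8,0,0,0,0,0,35,0.8,0,0,0,0,0,20,0.8,0,0,0,0,0,3,0,0,0,0,0.1,0,0,0,0,0,0,0.1,0]}}

```text
time: 9.75
position: [506.4, 186.3, 319.3]
tcp_rot: [-179.9, 0.1, 78.5]
force: [-0.2, -1.1, -1.5]
gripper_width: 13.7
finger_force: 58.7
```

Call:
{"api": "arm_command", "payload": {"steps": [0,0,0,0,0,0,0,0,0,0,0,0,0,0,0,0,0,0,0,0,0]}}

```text
time: 10.05
position: [506.8, 185.4, 320.3]
tcp_rot: [-180.0, 0.0, 78.7]
force: [-0.2, 0.3, -2.0]
gripper_width: 13.5
finger_force: 58.7
```

```bash
cat >> h.py <<'E'
CC=np.array([495.64,189.3]);YAW=np.deg2rad(-11.65);CX=np.array([np.cos(YAW),np.sin(YAW)]);CY=np.array([-CX[1],CX[0]])
def loc(p):return np.array([(p[:2]-CC)@CX,(p[:2]-CC)@CY,p[2]])
E
python3 - <<'E'
from h import *
s=snap("wrist","w8");print("cabinet-local tcp",loc(s["st"]["position"]));crop(s,130,60,300,300,2,"c8")
E
```

```text
10.1 [506.75 185.6  320.4 ] [-179.99    0.01   78.67] [ 0.45  0.06 -2.17] 13.344633081594688 58.71675431728363
cabinet-local tcp [ 11.62  -1.39 320.4 ]
```

View pics/c8.png

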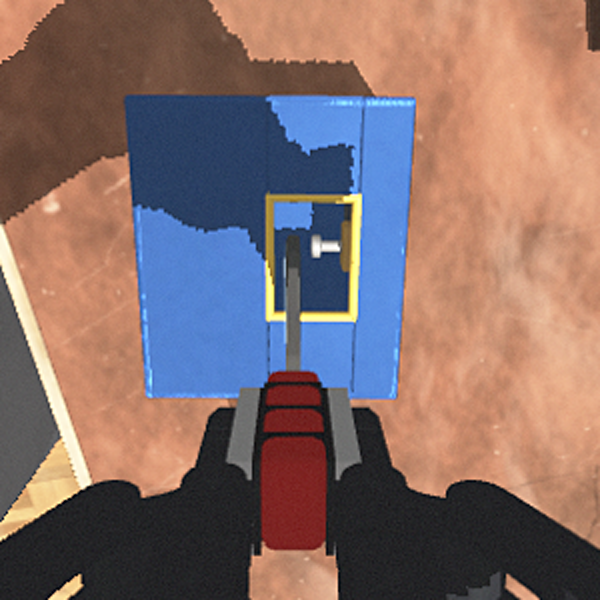

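Run:
```python
from h import *
import pickle
from scipy.optimize import least_squares
s=pickle.load(open("w7.pkl","rb"));P=s["st"]["position"]
T=R.from_euler("xyz",s["st"]["tcp_rot"],degrees=True).as_matrix()
row=lambda y,z,o,d:proj(s,P+T@np.array([y+o,0,153-z-d]))[0,1]
F=[(22,0,177.0),(22,36,None),(15,36,None),(11,125,244.9)]
for y,z,m in F: print(y,z,m,row(y,z,0,0),"d/dy",row(y,z,1,0)-row(y,z,0,0),"d/dz",row(y,z,0,1)-row(y,z,0,0))
for r in(193.6,201.5):
    f=lambda p:[row(22,0,*p)-177,row(15,36,*p)-r,row(11,125,*p)-244.9]
    q=least_squares(f,[0,0]);print(r,q.x,q.fun)
```

```text
22 0 177.0 175.71037558266033 d/dy -1.0810094230411664 d/dz 0.21487939570900494
22 36 None 184.4886574477319 d/dy -1.2201664643503989 d/dz 0.2787222257394433
15 36 None 192.9461242281005 d/dy -1.1993302843926017 d/dz 0.3087501686835026
11 125 244.9 241.33802434123422 d/dy -1.7175942020228945 d/dz 0.7455648824807213
193.6 [0.34 5.3 ] [-0.5  0.6 -0.1]
201.5 [-5.88 -7.53] [ 3.3  -3.99  0.71]
```

Call:
{"api": "arm_command", "payload": {"steps": [2,-0.8,0,0,0,0.005,0,0,0,10,0,0,0,0,0,0,16,0,0,0,0,0,0,20,0,0,0,0,0,0,20,0,0,0,0,0,0,20,0,0,0,0,0,0,18,0,0,0,0,0,0,12,0,0,0,0,0,0,6,0,0,0,0,0,0,1.5,0,0,0,0,0,0,0,0,0,0,0,0,0,0,0,0,0,0]}}

```text
time: 11.3
position: [506.8, 188.6, 197.9]
tcp_rot: [179.9, -0.1, 78.4]
force: [-0.3, -0.2, -2.4]
gripper_width: 13.3
finger_force: 58.6
```

Run:
```python
from h import *
s=snap("wrist","w9");print(loc(s["st"]["position"]))
crop(s,220,150,110,110,5,"c9")
from station import arm
for i in range(4):
    t=snap("top","x");print(loc(t["st"]["position"]))
```

```text
11.35 [506.84 188.55 197.96] [179.92  -0.07  78.37] [ 0.12  0.52 -1.98] 13.345371890131268 58.61084282398224
[ 11.12   1.52 197.96]
11.4 [506.76 188.53 197.87] [179.93  -0.06  78.37] [ 0.04 -0.48 -2.04] 13.258692535521616 58.61034035682678
[ 11.05   1.49 197.87]
11.45 [506.66 188.48 197.72] [179.95  -0.05  78.37] [-0.77 -0.55 -2.61] 13.49732895434315 58.60984146595001
[ 10.96   1.42 197.72]
11.5 [506.57 188.45 197.6 ] [179.95  -0.04  78.37] [ 0.28  0.12 -1.45] 13.292229200435193 58.61009895801544
[ 10.87   1.37 197.6 ]
11.55 [506.45 188.42 197.44] [179.97  -0.03  78.37] [-1.38  0.28 -2.44] 13.04914115150086 58.609487414360046
[ 10.77   1.32 197.44]
```

View pics/c9.png

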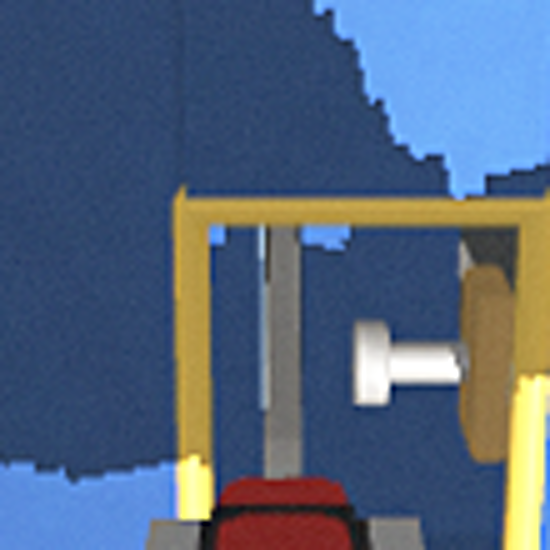

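The picture shows the shank at col 276 inside the opening, clear of the yellow edges, with the stud head at px (293.6,222.2). That was my 11th view, one over the limit, so I will work from numbers only from here.

Run:
```python
from h import *
import pickle
a,b,c,d=[pickle.load(open(f"w{i}.pkl","rb")) for i in(1,2,3,9)]
V=[(a,(275.6,205.85)),(b,(280.85,202.7)),(c,(278.95,312.4)),(d,(293.6,222.2))]
X,e=tri(V);print(X,e,loc(X));X,e=tri(V[2:]);print(X,e,loc(X))
print([ (proj(d,[519.74,184.45,z])) for z in(102,104,106)])
P=d["st"]["position"];T=R.from_euler("xyz",d["st"]["tcp_rot"],degrees=True).as_matrix()
print("handle bottom expected",proj(d,P+T@np.array([11,0,28])),proj(d,P+T@np.array([10.3,0,28])))
from station import arm;p=arm.get_state();print(p["time"],p["position"],loc(p["position"]))
```

```text
[519.73 184.44 103.83] [np.float64(0.24324083674277291), np.float64(0.23414380241295277), np.float64(0.05829366275860004), np.float64(0.061861915283693274)] [ 24.57   0.11 103.83]
[519.7  184.4  103.86] [np.float64(0.015995280664148532), np.float64(0.01599528066438015)] [ 24.55   0.06 103.86]
[array([[293.53, 221.3 ]]), array([[293.67, 222.19]]), array([[293.82, 223.1 ]])]
handle bottom expected [[275.71 241.97]] [[275.71 243.17]]
11.55 [506.45 188.42 197.44] [ 10.77   1.32 197.44]
```

Call:
{"api": "arm_command", "payload": {"steps": [-0.5,0,0.5,0,0,0,0,0,2,0,0,0,0,0,0,2,0,0,0,0,0,0,2,0,0,0,0,0,0,2,0,0,0,0,0,0,2,0,0,0,0,0,0,2,0,0,0,0,0,0,0,0,0,0,0,0,0,0,0,0,0,0,0,0,0,0,0,0,0,0]}}

```text
time: 12.55
position: [517.9, 185.5, 196.5]
tcp_rot: [-180.0, -0.0, 78.4]
force: [-0.1, 0.3, -1.8]
gripper_width: 13.5
finger_force: 58.7
```

```bash
cat >> h.py <<'E'
def feel(n=4):
    from station import arm
    S=[]
    for i in range(n):arm.snapshot("top");S.append(arm.get_state())
    f=np.mean([s["force"] for s in S],0);p=S[-1]["position"];m=np.mean([s["moment"] for s in S],0)
    print(round(S[-1]["time"],2),"loc",loc(p),"Floc",f[:2]@CX,f[:2]@CY,f[2],"M",m,S[-1]["tcp_rot"],S[-1]["finger_force"])
E
python3 -c "from h import *;feel()"
```

```text
12.75 loc [ 22.56   0.76 196.57] Floc 0.38481488466901664 0.43120064675934644 -1.310768537965271 M [0.02 0.01 0.03] [180.    -0.01  78.38] 58.65324318408966
```

Call:
{"api": "arm_command", "payload": {"steps": [0,2,0,0,0,0,0,0,2,0,0,0,0,0,0,2,0,0,0,0,0,0,2,0,0,0,0,0,0,2,0,0,0,0,0,0,0,0,0,0,0,0,0,0,0,0,0,0,0]}}

```text
time: 13.45
position: [527.7, 183.4, 196.5]
tcp_rot: [-180.0, 0.0, 78.4]
force: [-0.4, 1.1, -2.4]
gripper_width: 13.1
finger_force: 58.7
```

```bash
python3 -c "from h import *;feel(6)"
```

```text
13.75 loc [ 32.56   0.71 196.55] Floc -0.2447368749746073 -0.09102218959044198 -1.9538157936406764 M [ 0.01  0.01 -0.01] [180.    -0.01  78.37] 58.65335762500763
```

Call:
{"api": "arm_command", "payload": {"steps": [0,0,1.5,0,0,0,0,0,0,1.5,0,0,0,0,0,0,1.5,0,0,0,0,0,0,1.5,0,0,0,0,0,0,1.5,0,0,0,0,0,0,1.5,0,0,0,0,0,0,1.5,0,0,0,0,0,0,1.5,0,0,0,0,0,0,0,0,0,0,0]}}

```text
time: 14.65
position: [527.6, 183.3, 184.3]
tcp_rot: [-180.0, 0.0, 78.4]
force: [-0.1, -0.5, -1.8]
gripper_width: 13.7
finger_force: 58.7
```

```bash
python3 -c "from h import *;feel(6)"
```

```text
14.95 loc [ 32.68   0.73 184.64] Floc 0.07391998282604552 0.09631126932861432 -1.963675170496918 M [0.01 0.02 0.  ] [179.99  -0.01  78.37] 58.65356683731079
```

Call:
{"api": "arm_command", "payload": {"steps": [0,0,1,0,0,0,0,0,0,1,0,0,0,0,0,0,1,0,0,0,0,0,0,1,0,0,0,0,0,0,0,0,0,0,0,0,0,0,0,0,0,0]}}

```text
time: 15.55
position: [527.7, 183.4, 180.5]
tcp_rot: [180.0, -0.0, 78.4]
force: [0.4, 1.1, -1.5]
gripper_width: 13.2
finger_force: 58.7
```

Call:
{"api": "arm_command", "payload": {"steps": [0,0,0.5,0,0,0,0,0,0,0,0,0,0,0,0,0,0,0,0,0,0]}}

```text
time: 15.85
position: [527.8, 183.4, 180.1]
tcp_rot: [180.0, -0.0, 78.4]
force: [0.2, -1.1, -2.8]
gripper_width: 13.4
finger_force: 58.7
```

Call:
{"api": "arm_command", "payload": {"steps": [0,0,0.5,0,0,0,0,0,0,0,0,0,0,0,0,0,0,0,0,0,0]}}

```text
time: 16.15
position: [527.7, 183.4, 179.5]
tcp_rot: [-180.0, -0.0, 78.4]
force: [0.1, 0.1, -1.8]
gripper_width: 13.4
finger_force: 58.7
```

Call:
{"api": "arm_command", "payload": {"steps": [0,0,0.5,0,0,0,0,0,0,0,0,0,0,0,0,0,0,0,0,0,0]}}

```text
time: 16.45
position: [527.7, 183.4, 179.0]
tcp_rot: [-180.0, 0.0, 78.4]
force: [0.2, 0.4, -1.6]
gripper_width: 13.2
finger_force: 58.7
```

Call:
{"api": "arm_command", "payload": {"steps": [0,0,0.5,0,0,0,0,0,0,0,0,0,0,0,0,0,0,0,0,0,0]}}

```text
time: 16.75
position: [527.7, 183.4, 178.5]
tcp_rot: [180.0, -0.0, 78.4]
force: [-0.4, 0.3, -2.4]
gripper_width: 13.2
finger_force: 58.7
```

Call:
{"api": "arm_command", "payload": {"steps": [0,0,0.5,0,0,0,0,0,0,0,0,0,0,0,0,0,0,0,0,0,0]}}

```text
time: 17.05
position: [527.7, 183.4, 178.0]
tcp_rot: [180.0, -0.0, 78.4]
force: [-0.2, -0.2, -1.7]
gripper_width: 13.2
finger_force: 58.7
```

Call:
{"api": "arm_command", "payload": {"steps": [0,0,0.5,0,0,0,0,0,0,0,0,0,0,0,0,0,0,0,0,0,0]}}

```text
time: 17.35
position: [527.7, 183.4, 177.5]
tcp_rot: [-180.0, -0.0, 78.4]
force: [-0.7, 0.3, -3.4]
gripper_width: 13.4
finger_force: 58.7
```

Call:
{"api": "arm_command", "payload": {"steps": [0,0,0.4,0,0,0,0,0,0,0,0,0,0,0,0,0,0,0,0,0,0]}}

```text
time: 17.65
position: [527.7, 183.4, 177.1]
tcp_rot: [180.0, -0.0, 78.4]
force: [0.0, -0.1, -2.0]
gripper_width: 13.1
finger_force: 58.7
```

Call:
{"api": "arm_command", "payload": {"steps": [0,0,0.4,0,0,0,0,0,0,0,0,0,0,0,0,0,0,0,0,0,0]}}

```text
time: 17.95
position: [527.7, 183.4, 176.7]
tcp_rot: [-180.0, -0.0, 78.4]
force: [-0.6, 0.5, -2.9]
gripper_width: 13.2
finger_force: 58.7
```

Call:
{"api": "arm_command", "payload": {"steps": [0,0,0.4,0,0,0,0,0,0,0,0,0,0,0,0,0,0,0,0,0,0]}}

```text
time: 18.25
position: [527.7, 183.4, 176.3]
tcp_rot: [180.0, -0.0, 78.4]
force: [0.8, 0.7, -2.0]
gripper_width: 13.9
finger_force: 58.7
```

Call:
{"api": "arm_command", "payload": {"steps": [0,0,0.4,0,0,0,0,0,0,0,0,0,0,0,0,0,0,0,0,0,0]}}

```text
time: 18.55
position: [527.7, 183.4, 175.9]
tcp_rot: [180.0, -0.0, 78.4]
force: [0.2, 0.6, -1.8]
gripper_width: 13.6
finger_force: 58.7
```

Call:
{"api": "arm_command", "payload": {"steps": [0,0,0.4,0,0,0,0,0,0,0,0,0,0,0,0,0,0,0,0,0,0]}}

```text
time: 18.85
position: [527.9, 183.4, 175.7]
tcp_rot: [180.0, -0.0, 78.4]
force: [-0.5, -0.1, -1.2]
gripper_width: 13.1
finger_force: 58.8
```

Call:
{"api": "arm_command", "payload": {"steps": [0,0,0.4,0,0,0,0,0,0,0,0,0,0,0,0,0,0,0,0,0,0]}}

```text
time: 19.15
position: [528.0, 183.4, 175.5]
tcp_rot: [180.0, -0.0, 78.4]
force: [0.0, -0.8, 1.4]
gripper_width: 13.2
finger_force: 59.2
```

```bash
python3 -c "from h import *;feel(6)"
```

```text
19.45 loc [ 32.82   0.79 175.44] Floc -0.2571390284002014 -0.4831487291631249 3.100696710502701 M [-0.14  0.11  0.  ] [179.97  -0.02  78.37] 59.26312744617462
```

Call:
{"api": "arm_command", "payload": {"steps": [0,0,-0.25,0,0,0,0,0,0,0,0,0,0,0,0,0,0,0,0,0,0]}}

```text
time: 19.75
position: [527.8, 183.5, 175.5]
tcp_rot: [180.0, -0.0, 78.4]
force: [0.2, -0.7, 1.6]
gripper_width: 13.3
finger_force: 59.3
```

```bash
python3 -c "from h import *;feel(8)"
```

```text
20.15 loc [ 32.65   0.77 175.43] Floc -0.08932971193057901 -0.4690235361143931 2.8662188151027443 M [-0.09  0.03  0.02] [179.99  -0.01  78.37] 59.25813853740692
```

Call:
{"api": "arm_command", "payload": {"steps": [0,0,-0.2,0,0,0,0,0,0,0,0,0,0,0,0,0,0,0,0,0,0]}}

```text
time: 20.45
position: [527.7, 183.5, 175.5]
tcp_rot: [180.0, -0.0, 78.4]
force: [-0.1, -1.0, 1.7]
gripper_width: 13.3
finger_force: 59.2
```

```bash
python3 -c "from h import *;feel(8)"
```

```text
20.85 loc [ 32.58   0.72 175.54] Floc -0.041267980810822065 0.024011259198584763 1.8217380283402458 M [-0.04 -0.02  0.01] [-180.     -0.     78.37] 59.236995577812195
```

Call:
{"api": "arm_command", "payload": {"steps": [0,0,0,0,0,0,0.2,0,0,0,0,0,0,0.25,0,0,0,0,0,0,0.3,0,0,0,0,0,0,0.35,0,0,0,0,0,0,0.4,0,0,0,0,0,0,0.4,0,0,0,0,0,0,0.4]}}

```text
time: 21.55
position: [527.8, 183.4, 175.6]
tcp_rot: [180.0, -0.0, 78.4]
force: [-0.5, 0.3, 0.1]
gripper_width: 34.0
finger_force: 0.0
```

Run:
```python
from h import *
import pickle
feel(4);s=snap("wrist","w10");a=pickle.load(open("w9.pkl","rb"))
for q in(a,s):
    m=cv2.inRange(cv2.cvtColor(q["color"],cv2.COLOR_BGR2HSV),np.array((0,150,40)),np.array((8,255,255)))|cv2.inRange(cv2.cvtColor(q["color"],cv2.COLOR_BGR2HSV),np.array((172,150,40)),np.array((180,255,255)))
    n,l,st,c=cv2.connectedComponentsWithStats(m)
    print([(st[i].tolist(),c[i]) for i in range(1,n) if st[i][4]>150 and 220<c[i][0]<340])
```

```text
21.75 loc [ 32.64   0.7  175.6 ] Floc 0.06553280305053813 0.12485666438700711 -0.24468560690749558 M [-0.02 -0.    0.  ] [180.    -0.01  78.37] 0.0
21.8 [527.74 183.38 175.59] [180.    -0.    78.37] [0.32 0.24 0.19] 34.0220750149119 0.0
[([263, 252, 28, 11, 258], array([276.08, 257.67])), ([262, 264, 30, 12, 324], array([276.35, 269.96])), ([260, 278, 33, 57, 1780], array([276.27, 306.03]))]
[([263, 252, 28, 11, 243], array([276.4, 257.1])), ([261, 264, 31, 12, 337], array([276.33, 269.84])), ([260, 278, 34, 57, 1814], array([276.04, 305.81]))]
```

Call:
{"api": "arm_command", "payload": {"steps": [0,0,-4,0,0,0,0.45,0,0,-8,0,0,0,0.45,0,0,-15,0,0,0,0.45,0,0,-20,0,0,0,0.45,0,0,-25,0,0,0,0.45,0,0,-30,0,0,0,0.45,0,0,-20,0,0,0,0.45,0,0,-5,0,0,0,0.45,0,0,0,0,0,0,0.45,0,0,0,0,0,0,0.45,0,0,0,0,0,0,0.45,0,0,0,0,0,0,0.45]}}

```text
time: 23.0
position: [527.3, 183.3, 301.4]
tcp_rot: [-179.9, 0.1, 78.4]
force: [0.3, 0.3, 0.4]
gripper_width: 38.3
finger_force: 0.0
```

Run:
```python
from h import *
def red(q):
    h=cv2.cvtColor(q["color"],cv2.COLOR_BGR2HSV)
    m=cv2.inRange(h,np.array((0,170,60)),np.array((8,255,255)))|cv2.inRange(h,np.array((172,170,60)),np.array((180,255,255)))
    n,l,st,c=cv2.connectedComponentsWithStats(m);return [(st[i].tolist(),c[i]) for i in range(1,n) if st[i][4]>12]
exp=np.array([[527.7,183.4,195.],[527.7,183.4,171],[527.7,183.4,148]])
for n in("wrist","side","top"):
    s=snap(n,"z"+n);e=proj(s,exp);print(n,e.tolist());print([r for r in red(s) if np.linalg.norm(r[1]-e[1])<45])
```

```text
23.05 [527.36 183.27 301.66] [-179.93    0.06   78.37] [-0.14 -0.92 -0.24] 38.38534144112921 0.0
wrist [[276.7324896124119, 214.56288311854638], [276.7677656523945, 205.75893809968704], [276.79632740042973, 198.63263646997987]]
[([270, 189, 15, 9, 92], array([276.92, 193.14])), ([269, 199, 17, 27, 234], array([276.49, 210.91]))]
23.1 [527.48 183.28 301.84] [-179.95    0.05   78.37] [ 0.95 -0.45 -0.3 ] 38.38206761390088 0.0
side [[278.539547041216, 146.92099623904068], [278.4547636756042, 154.11030327736123], [278.3744621576468, 160.9125868126957]]
[([277, 147, 4, 15, 52], array([278.44, 153.56]))]
23.15 [527.54 183.32 302.03] [-179.96    0.04   78.37] [-0.19  0.82  0.7 ] 38.405854984949464 0.0
top [[155.93942299966506, 197.49377217361453], [158.29365901453912, 198.4850826152847], [160.45516412986893, 199.3949832998298]]
[([153, 196, 11, 6, 41], array([157.59, 198.37]))]
```

```bash
python3 -c "from station import arm;print(arm.hand_in())"
```

```text
the job is handed in; nothing more can be done
None
```

The red-handled mirror now hangs on the stud inside the cabinet, released and upright in all three cameras; the job was handed in at about 23 s with the arm clear, but I viewed 11 pictures, one over the limit of 10.

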